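# Make up two gift sets on the packing line

## Task

Make up the two gift sets from the stock tray: the white box gets the dark-blue power bank and the white two-pin charger, and the blue box gets the light-grey power bank, the black three-pin charger and the white earbud case. Set each piece down gently, flat and right way up, fully into the pocket made for it (long for the power bank, square for the charger, round for the case). Leave the orange case, the pump bottle and the label roll where they are.

Things in the scene. Friction and masses are not known exactly. Their poses are not given: they have to be found in the camera images.
- white_box: White gift box, grey-beige insert with two pockets: carton 168 x 174 mm (x, y), rim 40 mm up, fixed; origin: centre of underside, z up. Insert top 38 mm up, pocket floors 28 mm up, about 7 mm spare all round each piece. Pockets in box frame: long 114 (x) x 66 (y) mm, centre x 0, y +42; square 60 x 60, centre x 0, y -41.
- blue_box: Blue gift box, dark foam insert with three pockets: carton 168 x 174 mm (x, y), rim 40 mm up, fixed; origin: centre of underside, z up. Insert top 38 mm up, pocket floors 28 mm up, about 7 mm spare all round each piece. Pockets in box frame: long 114 (x) x 66 (y) mm, centre x 0, y +42; square 60 x 60, centre x -42, y -41; round, diameter 68, centre x +38, y -41.
- navy_bank: Dark-blue power bank: a flat rounded block 100 (x) x 52 (y) x 26 (z) mm, about 0.22 kg, lying flat in the stock tray with its long side roughly along the tray's x; four tiny charge lights on top; origin at the centre of its underside, z up.
- grey_bank: Light-grey power bank: a flat rounded block 100 (x) x 52 (y) x 26 (z) mm, about 0.22 kg, lying flat in the stock tray with its long side roughly along the tray's x; four tiny charge lights on top; origin at the centre of its underside, z up.
- white_charger: White plug charger with two round pins: body 46 x 46 mm and 30 mm high, about 0.07 kg, standing with its pins straight up (the pins end 48 mm above its underside, near the middle of the top; grip the body by two opposite sides); origin at the centre of its underside, z up.
- black_charger: Black plug charger with three flat brass pins: body 46 x 46 mm and 30 mm high, about 0.07 kg, standing with its pins straight up (the pins end 48 mm above its underside, near the middle of the top; grip the body by two opposite sides); origin at the centre of its underside, z up.
- white_case: White round earbud charging case, a puck of diameter 54 mm and height 28 mm with rounded edges and a dark lid seam, about 0.06 kg; origin at the centre of its underside, z up.
- orange_case: Orange spare earbud case, a puck of diameter 54 mm, height 28 mm; origin: centre of underside. It stays. All six pieces of stock stand in changing places, 100 mm apart across (y) and 124 mm in depth (x), in one grey tray, 270 x 310 mm, between the boxes; its floor is 3 mm above the bench, its rim 8 mm.
- pump_bottle: Bystander: white pump bottle with a yellow band and a steel top, diameter 63 mm, 116 mm high, standing on the bench beyond the stock tray; origin at the centre of its underside.
- label_roll: Bystander: roll of blank paper labels lying flat, outer diameter 90 mm, hole 40 mm, 40 mm high, on the bench beyond the stock tray; origin at the centre of its underside.

How it is judged:
By the outcome, as a careful person would: the job done as asked, in the order asked, and still so for the second after the job is handed in, with the robot touching nothing.
It also fails if it takes over 112 s, if anything falls off the work surface, if the arm or the gripper's body presses on something with over 40 N, if the wrist force passes 120 N, or if a joint passes its speed limit or range.

## Robot

A 6-joint arm with a two-finger parallel gripper is mounted at the origin on the work surface. World frame = base frame: x ahead of the robot, y to its left, z up, the work surface at z = 0. Lengths are in m, angles in rad, forces in N, time in s.
With the tool pointing down it reaches from about 0.2 to 0.875 m from the base axis. Payload 3.4 kg.
Tool frame: the origin (TCP) lies midway between the tips of the shut fingers; the grasp point (between the pads) lies 19 mm behind it; z points along the fingers, y is the line along which they close (so a half turn about z gives the same grasp; the last joint's range is limited). The gripper opens to 94 mm and grips with 3 to 60 N. Pads are 16 mm wide; open, the fingers measure 119 mm over their backs; the gripper's body (75 mm by 177 mm) begins 78 mm behind the grasp point.
Start: joints at [-1.387, 0.276, 1.505, -0, 1.361, -0.121], TCP at [0.173, -0.549, 0.205] pointing down, gripper open.
Joint ranges: [-2.89, 2.89], [-0.75, 2.08], [0.22, 2.7], [-1.18, 4.32], [0.11, 2.71], [-2.7, 2.7]. Speed limits (rad/s): [2.57, 2.57, 3.14, 3.14, 3.14, 3.14].

## Interface

Orientations are given as a unit quaternion [x, y, z, w].
In Python, from rig import r gives the robot as it stands.
- The arm moves only by the shell command python3 -m jog 'ROWS' [OPENING] [FORCE]. ROWS is JSON, a list of rows, each a list of 2 entries, a list of its own where there are three numbers: the shift along the tool's x, y, z each as a share of 0.5 m, from -1 to 1, then the turn, a rotation vector about the tool's x, y, z each as a share of 0.5 rad, from -1 to 1. A call has 1 to 5 rows; each row is the pose to reach, as a shift and turn from the pose commanded when the call began, along the tool's axes at that moment; what a row does not reach only later rows make up. A row lasts 1/12 s, in which the tool goes at most 41.7 mm and 7.16 degrees, less where a joint would pass 70% of its speed; a pose out of reach is approached as far as the arm can. A call with a number of a shift or a turn outside -1 to 1 is refused whole. A call with a gripper value outside its range is refused whole. OPENING is the opening, from 0 (shut) to 1 (fully open), set as the call begins (- or left out, the last holds). The fingers move at their own pace and stop on an object; FORCE is the grip in N (left out, the last holds). Time passes only in rows, so rows that repeat a pose let the fingers close. It gives the time, the measured TCP pose, the force, the opening and the grip force at its end, in the units of the state.
- r.read_state(): the state, without advancing time (a new reading comes with each control period).
- r.capture(name): name is "side" or "top"; returns a dict with "frame" (384x512x3 uint8, blue, green, red), "z_map" (384x512 float32, m along the optical axis (not along the pixel's ray), 0 where there is no reading), "fx", "fy", "cx", "cy" (pixels), "k1" (the pictures are not rectified: a ray, as slopes to the right and down, at radius r is drawn at 1 + k1 r^2 times it, then the intrinsics apply), "R" (3x3) and "t" (3): a world point X has camera coordinates R X + t. Camera axes: x right, y down, z forward; pixel columns grow to the right and rows downward; lengths in m; the calibration is good to about 2 mm. A picture is of the moment at which its call begins.
- r.job_done(): hands the job in; it is judged then, once.
The state is a dict: "time": time; "joints": joint angles; "joint_velocities": joint speeds; "joint_torque": joint torques, N m; "eef_pos": TCP position; "tcp_rot": TCP orientation; "wrist_force": force on the tool from outside, world axes, zero at the start; "moment": the same for the moment, N m; "gripper_width": opening from 0.0 (shut) to 1.0 (fully open); "grasp_force": force on a finger pad.
Only numpy, scipy, OpenCV 4.12 (cv2) and the standard library are available. Lean on these libraries where they do the work, as an engineer would, in place of code of your own. Each camera call takes 0.05 s, during which the arm holds its last target. There are 200 camera calls.

## Working session

There is one attempt and no reset: what is moved stays moved. The work goes in short steps, Python scripts to look and compute and a shell command to move; the robot and the scene stay as the last step left them, time stands still between calls to the robot, and variables do not carry over. Pictures are saved under pics/ and viewed, at most 14 in all, crops included, and the job is handed in when it is done.

```bash
ls; mkdir -p pics
python3 - <<'E'
from rig import r
import cv2
for n in("top","side"):
    c=r.capture(n); cv2.imwrite(f"pics/{n}0.png",c["frame"]); print(n,{k:c[k] for k in("fx","fy","cx","cy","k1","R","t")})
s=r.read_state(); print(s)
E
```

```text
pics
top {'fx': 429.9592136572964, 'fy': 429.9592136572964, 'cx': 248.99768457570715, 'cy': 190.47057966547985, 'k1': 0.02949965693400786, 'R': array([[-2.05494639e-03, -9.99789683e-01,  2.04050822e-02],
       [-9.96193042e-01,  2.68381777e-04, -8.71742612e-02],
       [ 8.71504506e-02, -2.05065393e-02, -9.95984077e-01]]), 't': array([-0.01629932,  0.63205264,  0.97021238])}
side {'fx': 356.9484219162944, 'fy': 356.9484219162944, 'cx': 255.03396810063018, 'cy': 194.6919119805353, 'k1': -0.004306519267111085, 'R': array([[-0.80511251, -0.5931164 ,  0.00260358],
       [-0.30472973,  0.40987457, -0.85973404],
       [ 0.50885522, -0.69297602, -0.51073535]]), 't': array([0.49109946, 0.22909986, 0.63128487])}
{'time': 0.1, 'joints': array([-1.38696038e+00,  2.76519934e-01,  1.50595577e+00,  1.58444461e-05,
        1.36071016e+00, -1.20985816e-01]), 'joint_velocities': array([ 0.00068231, -0.00241228, -0.00084307, -0.00081852, -0.00207665,
       -0.00039964]), 'joint_torque': array([ 1.88404796e-03, -4.05456412e+01, -2.37779671e+01,  7.03143608e-02,
        2.98661634e-02, -4.64115692e-05]), 'eef_pos': array([ 0.17248916, -0.54800547,  0.20471822]), 'tcp_rot': array([ 9.88407865e-01,  1.51819819e-01, -1.72862218e-05, -7.96450995e-04]), 'wrist_force': array([-0.59949998,  1.36883913, -0.23970915]), 'moment': array([-0.02188672,  0.01274026,  0.02204271]), 'grasp_force': 0.0, 'gripper_width': 1.0004373375850737}
```

View pics/top0.png

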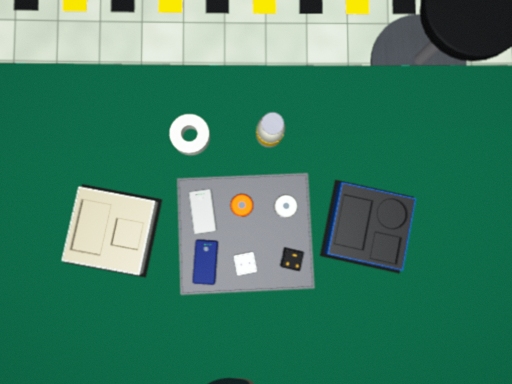

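View pics/side0.png

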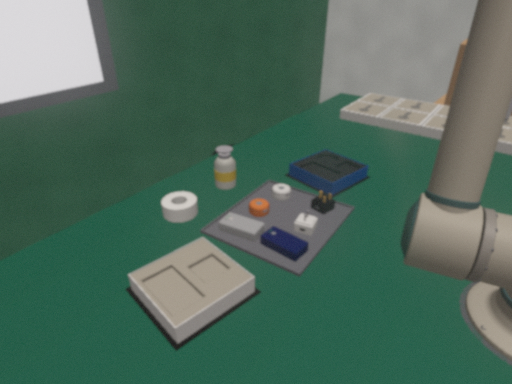

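The top view shows the white box around (110,231), the blue box around (371,226) and the tray between them. Pieces: grey bank (202,212), navy bank (205,262), orange case (242,205), white case (286,206), white charger (245,264) and black charger (292,259).

```bash
cat > h.py <<'E'
from rig import r
import numpy as np, cv2
def world(c):
    z=c["z_map"]; v,u=np.indices(z.shape); 
    K=np.array([[c["fx"],0,c["cx"]],[0,c["fy"],c["cy"]],[0,0,1.]])
    p=cv2.undistortPoints(np.stack([u,v],-1).reshape(-1,1,2).astype(np.float64),K,np.array([c["k1"],0,0,0.])).reshape(*z.shape,2)
    P=np.dstack([p[...,0]*z,p[...,1]*z,z]).astype(float)
    return (P-c["t"])@c["R"]
def rect(W,m):
    q=(W[m][:,:2]*1000).astype(np.float32)
    (cx,cy),(a,b),t=cv2.minAreaRect(q)
    return np.round([cx,cy,a,b,t,np.median(W[m][:,2])*1000,m.sum()],1)
def px(c,u,v,h):  # pixel -> world xy at height h (m)
    K=np.array([[c["fx"],0,c["cx"]],[0,c["fy"],c["cy"]],[0,0,1.]])
    p=cv2.undistortPoints(np.array([[[u,v]]],float),K,np.array([c["k1"],0,0,0.]))[0,0]
    d=np.array([*p,1])@c["R"]; o=-c["t"]@c["R"]
    return (o+d*(h-o[2])/d[2])*1000
E
python3 - <<'E'
from h import *
c=r.capture("top"); W=world(c); H=W[...,2]*1000
print("bench",np.median(H[320:340,100:200]),H[320:340,100:200].std(),"tray",np.median(H[225:235,215:270]))
m=(H>18)&(W[...,0]<.75); m[:,:60]=0;m[:,420:]=0;m[:165]=0;m[350:]=0
n,l,s,ce=cv2.connectedComponentsWithStats(m.astype(np.uint8))
for i in range(1,n):
    if s[i,4]>60: print(ce[i].round(),rect(W,l==i))
for nm,(x0,x1) in dict(w=(60,165),b=(325,420)).items():
    k=np.zeros_like(m);k[180:280,x0:x1]=1; k&=(H>15)
    hh=H[k]; print(nm,np.histogram(hh,bins=range(14,50,2)))
    p=(k&(H<34)&(H>22)).astype(np.uint8); p=cv2.morphologyEx(p,cv2.MORPH_OPEN,np.ones((3,3)))
    n,l,s,ce=cv2.connectedComponentsWithStats(p)
    for i in range(1,n):
        if s[i,4]>60: print(ce[i].round(),rect(W,l==i), W[l==i].mean(0)*1000)
big=cv2.resize(c["frame"][170:310,50:430],None,fx=2.1,fy=2.1,interpolation=cv2.INTER_CUBIC)
cv2.imwrite("pics/crop0.png",np.clip(big*1.6,0,255).astype(np.uint8))
E
```

```text
bench -0.4050667443209524 55.93385830174822 tray 2.3147641947313717
[371. 226.] [ 572.9 -197.4  379.9  167.9   77.4   32.8 5686. ]
[109. 231.] [ 522.5  201.2  379.8  167.7   79.1   36.2 5962. ]
[202. 211.] [588.2  64.2  99.9 110.4   6.8  28.2 979. ]
[241. 205.] [590.1  -3.3  74.   52.9  27.   29.8 429. ]
[286. 206.] [569.2 -68.4  52.1 142.2  38.7  29.8 427. ]
[204. 262.] [ 491.1   74.5   81.6  158.8   64.4   28.3 1009. ]
[292. 259.] [493.9 -63.8 161.5  49.2  69.7  31.4 411. ]
[245. 263.] [493.3  -1.7 103.5  48.1  11.5  31.5 432. ]
w (array([   3,   12,   14,   17,   51,  344,  816,  745,  223,  121,  544,
       1398, 1234,  386,   46,    2,    0]), array([14, 16, 18, 20, 22, 24, 26, 28, 30, 32, 34, 36, 38, 40, 42, 44, 46,
       48]))
[ 91. 227.] [ 549.8  342.4   66.   113.6   79.    27.8 1444. ] [549.67311736 343.42922847  27.84169279]
[127. 233.] [534.  261.3  60.5  59.6  79.3  27.7 693. ] [533.88830706 262.31842804  27.67259503]
b (array([   3,   19,   10,   14,  125,  676, 1091,  675,  206,  173,  711,
       1111,  691,  156,   16,    2,    0]), array([14, 16, 18, 20, 22, 24, 26, 28, 30, 32, 34, 36, 38, 40, 42, 44, 46,
       48]))
[353. 222.] [ 559.7 -257.1   66.7  113.8   77.6   27.  1403. ] [ 559.49351509 -258.59713669   27.17728977]
[392. 213.] [ 579.6 -347.1   63.2   64.9   90.    27.1  652. ] [ 579.10994678 -347.70892683   27.23466825]
[385. 247.] [ 501.1 -328.9   59.9   60.2   77.5   27.1  661. ] [ 500.31882258 -329.55143878   27.14597504]
```

View pics/crop0.png

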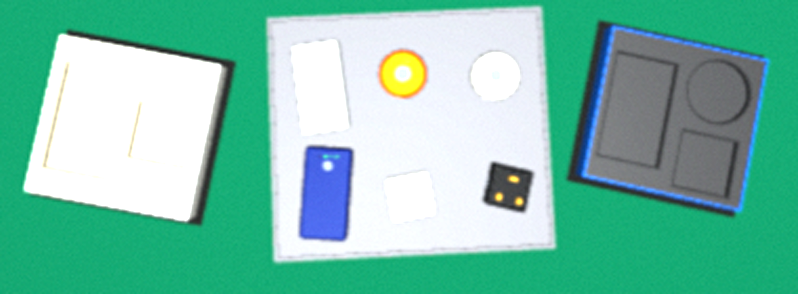

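The crop shows both boxes yawed the same way, about -11° to -12°. The pieces are only a few degrees off the tray axes, and the pocket fits agree with the given geometry. Next I get cleaner piece poses.

```bash
cat > pieces.py <<'E'
from h import *
c=r.capture("top"); W=world(c); H=W[...,2]*1000
for nm,(u,v,z,sz) in dict(navy=(205,262,28,0),wch=(245,264,32,0),grey=(202,212,28,0),bch=(292,259,32,0),wcase=(286,206,30,0)).items():
    m=np.zeros(H.shape,np.uint8); m[v-30:v+30,u-20:u+20]=1; m&=((H>z-9)&(H<z+22)).astype(np.uint8)
    n,l,s,ce=cv2.connectedComponentsWithStats(m); k=(l==l[v,u]).astype(np.uint8) if l[v,u] else (l==1).astype(np.uint8)
    # keep points projecting within a robust range: project pixels at the known top height
    cs,_=cv2.findContours(k,cv2.RETR_EXTERNAL,cv2.CHAIN_APPROX_NONE); ct=max(cs,key=len).reshape(-1,2)
    vs=np.argwhere(k)[:,::-1]; h=(z+1)/1000
    q=np.array([px(c,*p,h)[:2] for p in vs]); (a,b),(w,d),t=cv2.minAreaRect(q.astype(np.float32))
    print(nm,"mean",q.mean(0).round(1),"rect",np.round([a,b,w,d,t],1),len(q))
E
python3 pieces.py; python3 -m jog '[[[0,0,0],[0,0,0.25]],[[0,0,0],[0,0,0.5]],[[0,0,0],[0,0,0.61]]]' 1 25
```

```text
navy mean [469.   85.1] rect [469.5  85.1  51.8  99.3  86.2] 999
wch mean [466.3  -7.3] rect [466.1  -7.3  45.8  47.7  11. ] 425
grey mean [584.4  92. ] rect [584.8  92.1  99.4  51.9   8. ] 972
bch mean [ 475.  -115.3] rect [ 475.  -115.3   45.7   45.5   76.5] 402
wcase mean [ 596.4 -102.2] rect [ 596.4 -101.8   50.5   52.6   44.6] 424
time: 0.45
eef_pos: [0.1725, -0.5484, 0.2052]
tcp_rot: [1.0, -0.003, -0.0, -0.0]
wrist_force: [0.4, -0.8, 0.1]
gripper_width: 0.997
grasp_force: 0.0
```

```bash
python3 -m jog '[[[0.034,-0.072,0],[0,0,0]],[[0.068,-0.145,0],[0,0,0]],[[0.102,-0.217,0],[0,0,0]],[[0.136,-0.29,0],[0,0,0]],[[0.17,-0.362,0],[0,0,0]]]' >/dev/null
python3 -m jog '[[[0.034,-0.072,0],[0,0,0]],[[0.068,-0.145,0],[0,0,0]],[[0.102,-0.217,0],[0,0,0]],[[0.136,-0.29,0],[0,0,0]],[[0.17,-0.362,0],[0,0,0]]]' >/dev/null
python3 -m jog '[[[0.034,-0.072,0],[0,0,0]],[[0.068,-0.145,0],[0,0,0]],[[0.102,-0.217,0],[0,0,0]],[[0.136,-0.29,0],[0,0,0]],[[0.17,-0.362,0],[0,0,0]]]'
python3 -m jog '[[[0.034,-0.072,0],[0,0,0.066]],[[0.068,-0.145,0],[0,0,0.132]],[[0.083,-0.181,0],[0,0,0.132]],[[0.083,-0.181,0],[0,0,0.132]]]'
```

```text
time: 1.7
eef_pos: [0.4279, -0.0035, 0.2056]
tcp_rot: [1.0, 0.0, 0.0, 0.0]
wrist_force: [0.4, -1.2, 0.2]
gripper_width: 1.0
grasp_force: 0.0
time: 2.03
eef_pos: [0.4706, 0.0885, 0.2051]
tcp_rot: [1.0, -0.031, 0.0, -0.001]
wrist_force: [0.1, -0.1, -0.0]
gripper_width: 1.002
grasp_force: 0.0
```

```bash
python3 -m jog '[[[-0.003,0.007,0.07],[0,0,0]],[[-0.003,0.007,0.15],[0,0,0]],[[-0.003,0.007,0.23],[0,0,0]],[[-0.003,0.007,0.29],[0,0,0]],[[-0.003,0.007,0.33],[0,0,0]]]' 0.85 25
python3 -m jog '[[[0,0,0.02],[0,0,0]],[[0,0,0.036],[0,0,0]],[[0,0,0.048],[0,0,0]],[[0,0,0.048],[0,0,0]]]'
python3 -m jog '[[[0,0,0],[0,0,0]],[[0,0,0],[0,0,0]],[[0,0,0],[0,0,0]],[[0,0,0],[0,0,0]],[[0,0,0],[0,0,0]]]' 0.4 25
python3 -m jog '[[[0,0,0],[0,0,0]],[[0,0,0],[0,0,0]],[[0,0,0],[0,0,0]],[[0,0,0],[0,0,0]],[[0,0,0],[0,0,0]]]'
```

```text
time: 2.45
eef_pos: [0.4645, 0.0802, 0.0376]
tcp_rot: [0.999, -0.033, -0.003, 0.001]
wrist_force: [-0.7, 0.2, 0.0]
gripper_width: 0.851
grasp_force: 0.0
time: 2.78
eef_pos: [0.4668, 0.0808, 0.0159]
tcp_rot: [0.999, -0.033, -0.001, 0.0]
wrist_force: [0.5, -0.2, 1.1]
gripper_width: 0.85
grasp_force: 0.0
time: 3.2
eef_pos: [0.4681, 0.082, 0.0172]
tcp_rot: [0.999, -0.033, 0.001, -0.0]
wrist_force: [-0.6, 1.6, 3.4]
gripper_width: 0.548
grasp_force: 25.0
time: 3.62
eef_pos: [0.4682, 0.082, 0.0171]
tcp_rot: [0.999, -0.033, 0.001, -0.0]
wrist_force: [-0.5, 3.2, 5.4]
gripper_width: 0.549
grasp_force: 25.0
```

```bash
python3 -m jog '[[[0,0,-0.01],[0,0,0]],[[0,0,-0.03],[0,0,0]],[[0,0,-0.07],[0,0,0]],[[0,0,-0.12],[0,0,0]],[[0,0,-0.16],[0,0,0]]]'
python3 -m jog '[[[0,0,0],[0,0,0]],[[0,0,0],[0,0,0]],[[0,0,0],[0,0,0]]]'
```

```text
time: 4.03
eef_pos: [0.4666, 0.081, 0.0971]
tcp_rot: [0.999, -0.033, -0.001, 0.001]
wrist_force: [1.1, 0.0, -2.7]
gripper_width: 0.554
grasp_force: 25.0
time: 4.28
eef_pos: [0.466, 0.0813, 0.0952]
tcp_rot: [0.999, -0.033, -0.001, 0.0]
wrist_force: [-0.3, -0.5, -2.9]
gripper_width: 0.55
grasp_force: 25.0
```

```bash
python3 -m jog '[[[0.01,-0.04,0],[0,0,0]],[[0.026,-0.11,0],[0,0,0]],[[0.045,-0.18,0],[0,0,0]],[[0.062,-0.25,0],[0,0,0]],[[0.08,-0.32,0],[0,0,0]]]'
python3 -m jog '[[[0.017,-0.07,0],[0,0,0.06]],[[0.034,-0.13,0],[0,0,0.14]],[[0.046,-0.18,0],[0,0,0.2]],[[0.053,-0.213,0],[0,0,0.252]],[[0.053,-0.213,0],[0,0,0.252]]]'
python3 -m jog '[[[0,0,0],[0,0,0]],[[0,0,0],[0,0,0]],[[0,0,0],[0,0,0]],[[0,0,0],[0,0,0]]]'
python3 - <<'E'
from h import *
c=r.capture("top"); cv2.imwrite("pics/p1.png",cv2.resize(c["frame"][150:300,40:240],None,fx=3,fy=3,interpolation=cv2.INTER_CUBIC))
E
```

```text
time: 4.7
eef_pos: [0.5167, 0.2393, 0.0941]
tcp_rot: [0.999, -0.033, -0.002, 0.001]
wrist_force: [0.4, -0.3, -2.8]
gripper_width: 0.553
grasp_force: 25.0
time: 5.12
eef_pos: [0.5513, 0.3462, 0.0933]
tcp_rot: [0.995, -0.095, -0.001, -0.0]
wrist_force: [-0.6, -1.3, -2.5]
gripper_width: 0.553
grasp_force: 25.0
time: 5.45
eef_pos: [0.551, 0.3417, 0.0961]
tcp_rot: [0.995, -0.096, -0.0, 0.001]
wrist_force: [-1.1, 0.3, -2.6]
gripper_width: 0.553
grasp_force: 25.0
```

View pics/p1.png

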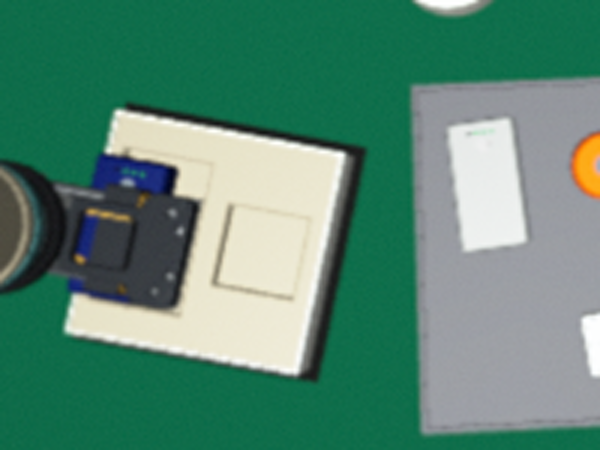

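The picture shows the navy bank over the long pocket, parallel to it. Lowering it.

```bash
python3 -m jog '[[[-0.002,-0.002,0.02],[0,0,0]],[[-0.002,-0.002,0.04],[0,0,0]],[[-0.002,-0.002,0.06],[0,0,0]],[[-0.002,-0.002,0.075],[0,0,0]],[[-0.002,-0.002,0.085],[0,0,0]]]'
python3 -m jog '[[[0,0,0.005],[0,0,0]],[[0,0,0.01],[0,0,0]],[[0,0,0.014],[0,0,0]],[[0,0,0.018],[0,0,0]],[[0,0,0.018],[0,0,0]]]'
python3 -m jog '[[[0,0,0.002],[0,0,0]],[[0,0,0.002],[0,0,0]]]'
```

```text
time: 5.92
eef_pos: [0.5496, 0.3436, 0.0519]
tcp_rot: [0.995, -0.096, -0.001, 0.001]
wrist_force: [-0.7, 0.1, -2.5]
gripper_width: 0.55
grasp_force: 25.0
time: 6.33
eef_pos: [0.5506, 0.3442, 0.0448]
tcp_rot: [0.995, -0.096, -0.0, 0.0]
wrist_force: [0.0, -0.5, -2.5]
gripper_width: 0.551
grasp_force: 25.0
time: 6.5
eef_pos: [0.5508, 0.3443, 0.0441]
tcp_rot: [0.995, -0.096, 0.0, -0.0]
wrist_force: [-0.6, 0.1, -3.0]
gripper_width: 0.551
grasp_force: 25.0
```

```bash
python3 -m jog '[[[0,0,0.002],[0,0,0]],[[0,0,0.002],[0,0,0]]]'|grep -E "eef|wrist"
python3 -m jog '[[[0,0,0.002],[0,0,0]],[[0,0,0.002],[0,0,0]],[[0,0,0.002],[0,0,0]]]'|grep -E "eef|wrist"
```

```text
eef_pos: [0.5507, 0.3442, 0.043]
wrist_force: [0.5, -0.2, -2.7]
eef_pos: [0.5508, 0.3443, 0.0423]
wrist_force: [-1.6, -0.8, -1.1]
```

```bash
python3 -m jog '[[[0,0,0.001],[0,0,0]],[[0,0,0.001],[0,0,0]]]'|grep -E "eef|wrist"
python3 -m jog '[[[0,0,0],[0,0,0]],[[0,0,0],[0,0,0]],[[0,0,0],[0,0,0]],[[0,0,0],[0,0,0]]]' 0.65
python3 -m jog '[[[0,0,-0.02],[0,0,0]],[[0,0,-0.06],[0,0,0]],[[0,0,-0.12],[0,0,0]],[[0,0,-0.18],[0,0,0]],[[0,0,-0.22],[0,0,0]]]'
```

```text
eef_pos: [0.5508, 0.3443, 0.0422]
wrist_force: [-1.5, 0.1, 2.5]
time: 7.42
eef_pos: [0.5507, 0.3442, 0.0413]
tcp_rot: [0.995, -0.096, 0.0, 0.0]
wrist_force: [0.4, -0.1, -0.1]
gripper_width: 0.646
grasp_force: 0.0
time: 7.83
eef_pos: [0.5518, 0.3448, 0.1551]
tcp_rot: [0.995, -0.096, 0.002, -0.001]
wrist_force: [0.9, -0.1, 0.3]
gripper_width: 0.646
grasp_force: 0.0
```

```bash
python3 -m jog '[[[-0.003,0.07,0],[0,0,0]],[[-0.007,0.15,0],[0,0,0]],[[-0.011,0.23,0],[0,0,0]],[[-0.014,0.31,0],[0,0,0]],[[-0.018,0.39,0],[0,0,0]]]' 0.85 >/dev/null
python3 -m jog '[[[-0.003,0.08,0],[0,0,-0.2]],[[-0.007,0.16,0],[0,0,-0.4]],[[-0.01,0.24,0],[0,0,-0.6]],[[-0.013,0.3,0],[0,0,-0.768]],[[-0.015,0.333,0],[0,0,-0.768]]]'>/dev/null
python3 -m jog '[[[0,0,0],[0,0,0]],[[0,0,0],[0,0,0]]]'
python3 - <<'E'
from h import *
c=r.capture("top"); cv2.imwrite("pics/p2.png",cv2.resize(c["frame"][170:310,50:350],None,fx=2.6,fy=2.6,interpolation=cv2.INTER_CUBIC))
E
```

```text
time: 8.83
eef_pos: [0.4656, -0.008, 0.1522]
tcp_rot: [0.996, 0.094, 0.001, -0.0]
wrist_force: [-0.9, -0.3, -0.7]
gripper_width: 0.85
grasp_force: 0.0
```

View pics/p2.png

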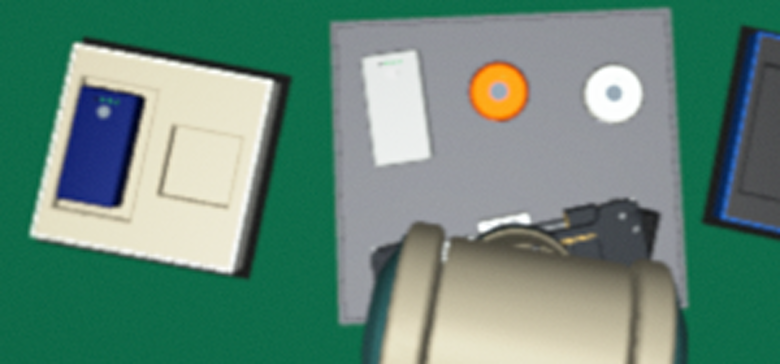

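The navy bank sits in the long pocket. The arm is above the white charger, so I descend, grip and lift.

```bash
python3 -m jog '[[[0,0,0.05],[0,0,0]],[[0,0,0.11],[0,0,0]],[[0,0,0.17],[0,0,0]],[[0,0,0.21],[0,0,0]],[[0,0,0.235],[0,0,0]]]' >/dev/null
python3 -m jog '[[[0,0,0.015],[0,0,0]],[[0,0,0.026],[0,0,0]],[[0,0,0.035],[0,0,0]],[[0,0,0.035],[0,0,0]]]'
python3 -m jog '[[[0,0,0],[0,0,0]],[[0,0,0],[0,0,0]],[[0,0,0],[0,0,0]],[[0,0,0],[0,0,0]],[[0,0,0],[0,0,0]]]' 0.3 18
python3 -m jog '[[[0,0,0],[0,0,0]],[[0,0,0],[0,0,0]],[[0,0,0],[0,0,0]],[[0,0,0],[0,0,0]]]'
python3 -m jog '[[[0,0,-0.01],[0,0,0]],[[0,0,-0.03],[0,0,0]],[[0,0,-0.07],[0,0,0]],[[0,0,-0.12],[0,0,0]],[[0,0,-0.16],[0,0,0]]]' >/dev/null
python3 -m jog '[[[0,0,0],[0,0,0]],[[0,0,0],[0,0,0]],[[0,0,0],[0,0,0]]]'
```

```text
time: 9.63
eef_pos: [0.4657, -0.007, 0.0163]
tcp_rot: [0.995, 0.096, -0.0, -0.0]
wrist_force: [0.0, -0.1, -0.2]
gripper_width: 0.848
grasp_force: 0.0
time: 10.05
eef_pos: [0.4657, -0.0076, 0.0168]
tcp_rot: [0.995, 0.096, 0.0, 0.0]
wrist_force: [-0.9, 0.6, -0.6]
gripper_width: 0.53
grasp_force: 0.0
time: 10.38
eef_pos: [0.4656, -0.0076, 0.0168]
tcp_rot: [0.995, 0.096, 0.0, 0.0]
wrist_force: [-1.0, -0.5, 3.9]
gripper_width: 0.489
grasp_force: 18.0
time: 11.05
eef_pos: [0.4644, -0.0073, 0.0955]
tcp_rot: [0.995, 0.096, -0.001, -0.0]
wrist_force: [-0.5, -0.4, -0.0]
gripper_width: 0.485
grasp_force: 18.0
```

```bash
python3 -m jog '[[[0.02,-0.04,0],[0,0,0]],[[0.05,-0.1,0],[0,0,0]],[[0.08,-0.17,0],[0,0,0]],[[0.11,-0.24,0],[0,0,0]],[[0.144,-0.302,0],[0,0,0]]]' >/dev/null
python3 -m jog '[[[0.03,-0.06,0],[0,0,0.2]],[[0.055,-0.12,0],[0,0,0.4]],[[0.08,-0.16,0],[0,0,0.6]],[[0.095,-0.2,0],[0,0,0.768]],[[0.095,-0.2,0],[0,0,0.768]]]' >/dev/null
python3 -m jog '[[[0,0,0],[0,0,0]],[[0,0,0],[0,0,0]],[[0,0,0],[0,0,0]],[[0,0,0],[0,0,0]]]'
```

```text
time: 12.22
eef_pos: [0.5344, 0.2604, 0.0961]
tcp_rot: [0.995, -0.096, -0.0, 0.0]
wrist_force: [-0.5, 0.5, -0.2]
gripper_width: 0.488
grasp_force: 18.0
```

```bash
python3 -m jog '[[[0,-0.002,0.02],[0,0,0]],[[0,-0.002,0.04],[0,0,0]],[[0,-0.002,0.06],[0,0,0]],[[0,-0.002,0.075],[0,0,0]],[[0,-0.002,0.085],[0,0,0]]]' >/dev/null
python3 -m jog '[[[0,0,0.006],[0,0,0]],[[0,0,0.012],[0,0,0]],[[0,0,0.017],[0,0,0]],[[0,0,0.02],[0,0,0]],[[0,0,0.02],[0,0,0]]]' |grep -E "eef|wrist"
python3 -m jog '[[[0,0,0.002],[0,0,0]],[[0,0,0.002],[0,0,0]],[[0,0,0.002],[0,0,0]]]'|grep -E "eef|wrist"
```

```text
eef_pos: [0.5351, 0.2627, 0.0438]
wrist_force: [-0.3, 0.6, -0.3]
eef_pos: [0.5352, 0.2627, 0.0431]
wrist_force: [0.4, 0.4, -0.2]
```

```bash
python3 -m jog '[[[0,0,0.002],[0,0,0]],[[0,0,0.002],[0,0,0]],[[0,0,0.002],[0,0,0]]]'|grep -E "eef|wrist"
python3 -m jog '[[[0,0,0.001],[0,0,0]],[[0,0,0.001],[0,0,0]],[[0,0,0.001],[0,0,0]]]'|grep -E "eef|wrist"
```

```text
eef_pos: [0.5351, 0.2626, 0.0419]
wrist_force: [-1.0, 0.2, -1.1]
eef_pos: [0.5351, 0.2627, 0.0418]
wrist_force: [-1.3, -0.3, 1.9]
```

```bash
python3 -m jog '[[[0,0,0],[0,0,0]],[[0,0,0],[0,0,0]],[[0,0,0],[0,0,0]],[[0,0,0],[0,0,0]]]' 0.62 | grep -E "width|grasp"
python3 -m jog '[[[0,0,-0.02],[0,0,0]],[[0,0,-0.06],[0,0,0]],[[0,0,-0.12],[0,0,0]],[[0,0,-0.18],[0,0,0]],[[0,0,-0.2],[0,0,0]]]' | grep -E eef
python3 -m jog '[[[0.03,0.06,0],[0,0,0]],[[0.06,0.12,0],[0,0,0]],[[0.09,0.18,0],[0,0,0]],[[0.12,0.24,0],[0,0,0]],[[0.162,0.316,0],[0,0,0]]]' 0.85 >/dev/null
python3 -m jog '[[[0,0,0],[0,0,-0.2]],[[0,0,0],[0,0,-0.4]],[[0,0,0],[0,0,-0.6]],[[0,0,0],[0,0,-0.664]],[[0,0,0],[0,0,-0.664]]]'
python3 - <<'E'
from h import *
c=r.capture("top"); W=world(c);H=W[...,2]*1000
cv2.imwrite("pics/p3.png",cv2.resize(c["frame"][150:300,50:300],None,fx=3,fy=3,interpolation=cv2.INTER_CUBIC))
for n,h,(a,b,d,e) in (("bank",.054,(205,250,78,98)),("chg",.058,(222,246,118,140))):
    m=np.zeros(H.shape,bool); m[a:b,d:e]=1; m&=(H>46)&(H<64); m=cv2.erode(m.astype(np.uint8),np.ones((3,3)))>0
    A=np.c_[W[m][:,:2],np.ones(m.sum())]; print(n,np.linalg.lstsq(A,W[m][:,2],rcond=None)[0][:2].round(3),np.median(H[m]),W[m].mean(0))
E
```

```text
gripper_width: 0.617
grasp_force: 0.0
eef_pos: [0.5376, 0.2637, 0.1466]
time: 15.38
eef_pos: [0.5836, 0.0935, 0.1412]
tcp_rot: [0.998, 0.07, -0.0, 0.0]
wrist_force: [-0.4, -0.4, -0.2]
gripper_width: 0.847
grasp_force: 0.0
bank [-0.002 -0.001] 53.68538735549067 [0.5500745  0.34165941 0.05368939]
chg [0.066 0.327] 56.69483321016565 [0.52603802 0.24705949 0.05651392]
```

View pics/p3.png

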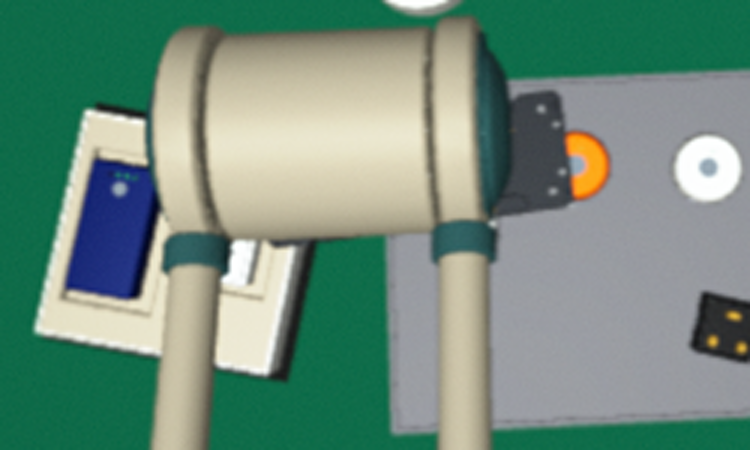

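The navy bank is flat at the right height. The arm hides the charger for now. Picking the grey bank.

```bash
python3 -m jog '[[[0.002,0.003,0.05],[0,0,0]],[[0.002,0.003,0.11],[0,0,0]],[[0.002,0.003,0.16],[0,0,0]],[[0.002,0.003,0.195],[0,0,0]],[[0.002,0.003,0.215],[0,0,0]]]' >/dev/null
python3 -m jog '[[[0,0,0.015],[0,0,0]],[[0,0,0.026],[0,0,0]],[[0,0,0.034],[0,0,0]],[[0,0,0.034],[0,0,0]]]'|grep eef
python3 -m jog '[[[0,0,0],[0,0,0]],[[0,0,0],[0,0,0]],[[0,0,0],[0,0,0]],[[0,0,0],[0,0,0]],[[0,0,0],[0,0,0]]]' 0.4 25 >/dev/null
python3 -m jog '[[[0,0,0],[0,0,0]],[[0,0,0],[0,0,0]],[[0,0,0],[0,0,0]],[[0,0,0],[0,0,0]]]'
python3 -m jog '[[[0,0,-0.01],[0,0,0]],[[0,0,-0.03],[0,0,0]],[[0,0,-0.07],[0,0,0]],[[0,0,-0.12],[0,0,0]],[[0,0,-0.17],[0,0,0]]]' >/dev/null
python3 -m jog '[[[0,0,-0.03],[0,0,0]],[[0,0,-0.05],[0,0,0]],[[0,0,-0.05],[0,0,0]],[[0,0,-0.05],[0,0,0]]]'
```

```text
eef_pos: [0.5852, 0.0925, 0.0169]
time: 16.93
eef_pos: [0.5854, 0.0923, 0.0174]
tcp_rot: [0.998, 0.07, 0.0, 0.0]
wrist_force: [0.6, -1.2, 3.5]
gripper_width: 0.545
grasp_force: 25.0
time: 17.68
eef_pos: [0.5848, 0.0925, 0.1269]
tcp_rot: [0.998, 0.07, -0.0, -0.0]
wrist_force: [-0.8, -0.2, -1.6]
gripper_width: 0.552
grasp_force: 25.0
```

```bash
python3 -m jog '[[[-0.01,0.04,0],[0,0,0]],[[-0.024,0.11,0],[0,0,0]],[[-0.04,0.18,0],[0,0,0]],[[-0.055,0.26,0],[0,0,0]],[[-0.073,0.34,0],[0,0,0]]]' >/dev/null
python3 -m jog '[[[-0.015,0.08,0],[0,0,0.15]],[[-0.03,0.16,0],[0,0,0.3]],[[-0.05,0.23,0],[0,0,0.45]],[[-0.065,0.3,0],[0,0,0.6]],[[-0.074,0.347,0],[0,0,0.712]]]' >/dev/null
python3 -m jog '[[[0,0,0],[0,0,0]],[[0,0,0],[0,0,0]],[[0,0,0],[0,0,0]],[[0,0,0],[0,0,0]]]'
python3 - <<'E'
from h import *
c=r.capture("top"); W=world(c);H=W[...,2]*1000
cv2.imwrite("pics/p4.png",cv2.resize(c["frame"][150:310,50:430],None,fx=2.1,fy=2.1,interpolation=cv2.INTER_CUBIC))
m=np.zeros(H.shape,bool); m[218:250,112:146]=1; m&=(H>46)&(H<62); m=cv2.erode(m.astype(np.uint8),np.ones((3,3)))>0
A=np.c_[W[m][:,:2],np.ones(m.sum())]; print(np.linalg.lstsq(A,W[m][:,2],rcond=None)[0][:2].round(3),np.median(H[m]),W[m].mean(0),m.sum())
E
```

```text
time: 18.85
eef_pos: [0.5596, -0.2564, 0.126]
tcp_rot: [0.994, -0.107, -0.001, -0.001]
wrist_force: [-0.6, 0.9, -2.1]
gripper_width: 0.548
grasp_force: 25.0
[-0.019  0.05 ] 57.27803178333663 [0.53515508 0.26047303 0.05703913] 292
```

View pics/p4.png

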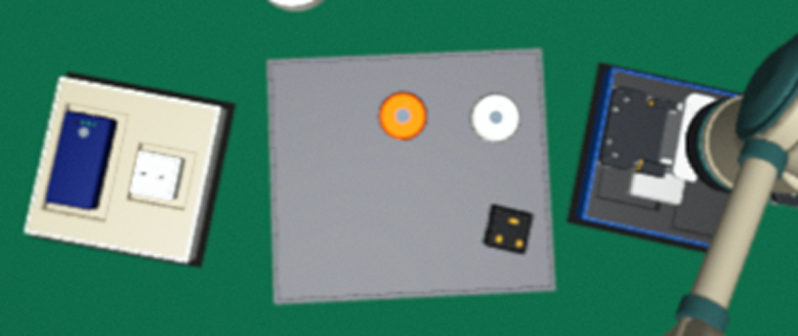

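The white charger is in the square pocket with its top at 57 to 58 mm, so it is seated. The grey bank is over the blue long pocket; lowering it.

```bash
python3 -m jog '[[[0,0.002,0.03],[0,0,0]],[[0,0.002,0.07],[0,0,0]],[[0,0.002,0.1],[0,0,0]],[[0,0.002,0.125],[0,0,0]],[[0,0.002,0.14],[0,0,0]]]' >/dev/null
python3 -m jog '[[[0,0,0.006],[0,0,0]],[[0,0,0.012],[0,0,0]],[[0,0,0.018],[0,0,0]],[[0,0,0.023],[0,0,0]],[[0,0,0.023],[0,0,0]]]' |grep -E "eef|wrist"
python3 -m jog '[[[0,0,0.002],[0,0,0]],[[0,0,0.002],[0,0,0]],[[0,0,0.002],[0,0,0]]]'|grep -E "eef|wrist"
```

```text
eef_pos: [0.56, -0.2589, 0.0456]
wrist_force: [1.0, -0.4, -1.9]
eef_pos: [0.56, -0.2591, 0.0448]
wrist_force: [0.7, 0.3, -3.3]
```

```bash
python3 -m jog '[[[0,0,0.002],[0,0,0]],[[0,0,0.002],[0,0,0]],[[0,0,0.002],[0,0,0]]]'|grep -E "eef|wrist"
```

```text
eef_pos: [0.5599, -0.259, 0.0435]
wrist_force: [-0.4, -0.6, -1.6]
```

```bash
python3 -m jog '[[[0,0,0.002],[0,0,0]],[[0,0,0.002],[0,0,0]],[[0,0,0.002],[0,0,0]]]'|grep -E "eef|wrist"
python3 -m jog '[[[0,0,0.001],[0,0,0]],[[0,0,0.001],[0,0,0]],[[0,0,0.001],[0,0,0]]]'|grep -E "eef|wrist"
```

```text
eef_pos: [0.56, -0.259, 0.0425]
wrist_force: [-0.3, -0.5, -2.0]
eef_pos: [0.56, -0.2589, 0.0424]
wrist_force: [-0.7, 1.6, 2.1]
```

```bash
python3 -m jog '[[[0,0,0],[0,0,0]],[[0,0,0],[0,0,0]],[[0,0,0],[0,0,0]],[[0,0,0],[0,0,0]]]' 0.65 | grep -E "width|grasp"
python3 -m jog '[[[0,0,-0.02],[0,0,0]],[[0,0,-0.06],[0,0,0]],[[0,0,-0.12],[0,0,0]],[[0,0,-0.18],[0,0,0]],[[0,0,-0.2],[0,0,0]]]' | grep -E eef
python3 -m jog '[[[-0.045,-0.05,0],[0,0,0]],[[-0.09,-0.1,0],[0,0,0]],[[-0.14,-0.15,0],[0,0,0]],[[-0.19,-0.2,0],[0,0,0]],[[-0.228,-0.244,0],[0,0,0.04]]]' 0.85 >/dev/null
python3 -m jog '[[[0,0,0],[0,0,0]],[[0,0,0],[0,0,0]],[[0,0,0],[0,0,0]]]'
```

```text
gripper_width: 0.647
grasp_force: 0.0
eef_pos: [0.5624, -0.2603, 0.1472]
time: 22.15
eef_pos: [0.4754, -0.1158, 0.1423]
tcp_rot: [0.993, -0.118, 0.001, 0.0]
wrist_force: [-0.3, -0.7, 0.2]
gripper_width: 0.852
grasp_force: 0.0
```

Down 142→16.5 (0.25), grip and lift.

```bash
python3 -m jog '[[[0,0,0.05],[0,0,0]],[[0,0,0.11],[0,0,0]],[[0,0,0.16],[0,0,0]],[[0,0,0.195],[0,0,0]],[[0,0,0.215],[0,0,0]]]' >/dev/null
python3 -m jog '[[[0,0,0.015],[0,0,0]],[[0,0,0.027],[0,0,0]],[[0,0,0.036],[0,0,0]],[[0,0,0.036],[0,0,0]]]'|grep eef
python3 -m jog '[[[0,0,0],[0,0,0]],[[0,0,0],[0,0,0]],[[0,0,0],[0,0,0]],[[0,0,0],[0,0,0]],[[0,0,0],[0,0,0]]]' 0.3 18 >/dev/null
python3 -m jog '[[[0,0,0],[0,0,0]],[[0,0,0],[0,0,0]],[[0,0,0],[0,0,0]],[[0,0,0],[0,0,0]]]'
python3 -m jog '[[[0,0,-0.01],[0,0,0]],[[0,0,-0.03],[0,0,0]],[[0,0,-0.07],[0,0,0]],[[0,0,-0.12],[0,0,0]],[[0,0,-0.17],[0,0,0]]]' >/dev/null
python3 -m jog '[[[0,0,-0.03],[0,0,0]],[[0,0,-0.05],[0,0,0]],[[0,0,-0.05],[0,0,0]],[[0,0,-0.05],[0,0,0]]]'
```

```text
eef_pos: [0.4749, -0.1157, 0.0159]
time: 23.65
eef_pos: [0.4749, -0.1154, 0.0168]
tcp_rot: [0.993, -0.118, 0.0, 0.0]
wrist_force: [-1.1, 0.3, 3.1]
gripper_width: 0.486
grasp_force: 18.0
time: 24.4
eef_pos: [0.4745, -0.1152, 0.1262]
tcp_rot: [0.993, -0.118, -0.0, 0.0]
wrist_force: [-0.1, 0.1, -2.0]
gripper_width: 0.488
grasp_force: 18.0
```

```bash
python3 -m jog '[[[0.015,0.04,0],[0,0,0]],[[0.04,0.11,0],[0,0,0]],[[0.07,0.18,0],[0,0,0]],[[0.095,0.25,0],[0,0,0]],[[0.12,0.31,0],[0,0,0]]]' >/dev/null
python3 -m jog '[[[0.02,0.06,0],[0,0,-0.04]],[[0.032,0.094,0],[0,0,-0.04]],[[0.032,0.094,0],[0,0,-0.04]],[[0.032,0.094,0],[0,0,-0.04]],[[0.032,0.094,0],[0,0,-0.04]]]'
python3 - <<'E'
from h import *
c=r.capture("side"); cv2.imwrite("pics/p5.png",cv2.resize(c["frame"][110:230,250:410],None,fx=4.5,fy=4.5,interpolation=cv2.INTER_CUBIC))
E
```

```text
time: 25.23
eef_pos: [0.5003, -0.328, 0.1249]
tcp_rot: [0.994, -0.108, -0.001, -0.001]
wrist_force: [-0.9, 0.3, -0.4]
gripper_width: 0.488
grasp_force: 18.0
```

View pics/p5.png

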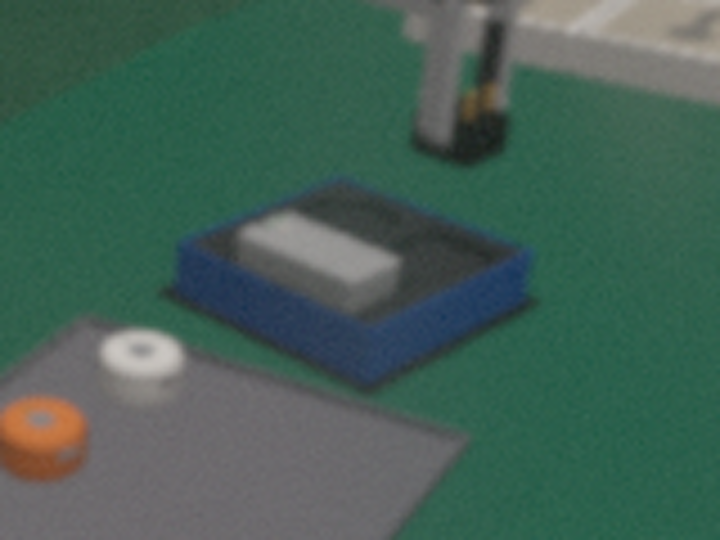

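The grey bank is seated, around (320,260) in the crop. The black charger is held pins-up at (465,130). Lowering to about 41.8 mm.

```bash
python3 -m jog '[[[0,0.002,0.03],[0,0,0]],[[0,0.002,0.07],[0,0,0]],[[0,0.002,0.1],[0,0,0]],[[0,0.002,0.125],[0,0,0]],[[0,0.002,0.14],[0,0,0]]]' >/dev/null
python3 -m jog '[[[0,0,0.006],[0,0,0]],[[0,0,0.012],[0,0,0]],[[0,0,0.018],[0,0,0]],[[0,0,0.023],[0,0,0]],[[0,0,0.023],[0,0,0]]]' |grep -E "eef|wrist"
python3 -m jog '[[[0,0,0.002],[0,0,0]],[[0,0,0.002],[0,0,0]],[[0,0,0.002],[0,0,0]]]'|grep -E "eef|wrist"
python3 -m jog '[[[0,0,0.001],[0,0,0]],[[0,0,0.001],[0,0,0]],[[0,0,0.001],[0,0,0]]]'|grep -E "eef|wrist"
```

```text
eef_pos: [0.5012, -0.3305, 0.0451]
wrist_force: [-1.1, 0.4, -0.2]
eef_pos: [0.5012, -0.3307, 0.0442]
wrist_force: [-0.5, -0.0, -0.0]
eef_pos: [0.5011, -0.3305, 0.0435]
wrist_force: [-0.3, 0.9, -0.5]
```

```bash
python3 -m jog '[[[0,0,0.002],[0,0,0]],[[0,0,0.002],[0,0,0]],[[0,0,0.002],[0,0,0]]]'|grep -E "eef|wrist"
python3 -m jog '[[[0,0,0.001],[0,0,0]],[[0,0,0.001],[0,0,0]],[[0,0,0.001],[0,0,0]]]'|grep -E "eef|wrist"
```

```text
eef_pos: [0.5011, -0.3305, 0.0424]
wrist_force: [-0.3, 0.6, -0.9]
eef_pos: [0.5011, -0.3305, 0.0419]
wrist_force: [-0.3, -0.2, -0.4]
```

```bash
python3 -m jog '[[[0,0,0.001],[0,0,0]],[[0,0,0.001],[0,0,0]]]'|grep -E "eef|wrist"
python3 -m jog '[[[0,0,0],[0,0,0]],[[0,0,0],[0,0,0]],[[0,0,0],[0,0,0]],[[0,0,0],[0,0,0]]]' 0.62 | grep -E "width|grasp"
python3 -m jog '[[[0,0,-0.02],[0,0,0]],[[0,0,-0.06],[0,0,0]],[[0,0,-0.12],[0,0,0]],[[0,0,-0.18],[0,0,0]],[[0,0,-0.2],[0,0,0]]]' | grep -E eef
python3 -m jog '[[[0.013,-0.07,0],[0,0,0]],[[0.026,-0.145,0],[0,0,0]],[[0.039,-0.22,0],[0,0,0]],[[0.052,-0.29,0],[0,0,0]],[[0.065,-0.36,0],[0,0,0]]]' 0.85 >/dev/null
python3 -m jog '[[[0.013,-0.07,0],[0,0,0]],[[0.023,-0.127,0],[0,0,0]],[[0.023,-0.127,0],[0,0,0]],[[0.023,-0.127,0],[0,0,0]]]'
```

```text
eef_pos: [0.5012, -0.3305, 0.0418]
wrist_force: [-0.5, 0.9, 1.3]
gripper_width: 0.618
grasp_force: 0.0
eef_pos: [0.5033, -0.3322, 0.1466]
time: 28.78
eef_pos: [0.5965, -0.1007, 0.1413]
tcp_rot: [0.994, -0.106, -0.0, 0.0]
wrist_force: [0.8, -0.3, -0.0]
gripper_width: 0.856
grasp_force: 0.0
```

```bash
python3 -m jog '[[[0,0.002,0.05],[0,0,0]],[[0,0.002,0.11],[0,0,0]],[[0,0.002,0.16],[0,0,0]],[[0,0.002,0.195],[0,0,0]],[[0,0.002,0.215],[0,0,0]]]' >/dev/null
python3 -m jog '[[[0,0,0.015],[0,0,0]],[[0,0,0.027],[0,0,0]],[[0,0,0.036],[0,0,0]],[[0,0,0.036],[0,0,0]]]'|grep eef
python3 -m jog '[[[0,0,0],[0,0,0]],[[0,0,0],[0,0,0]],[[0,0,0],[0,0,0]],[[0,0,0],[0,0,0]],[[0,0,0],[0,0,0]]]' 0.4 15 >/dev/null
python3 -m jog '[[[0,0,0],[0,0,0]],[[0,0,0],[0,0,0]],[[0,0,0],[0,0,0]],[[0,0,0],[0,0,0]]]'
python3 -m jog '[[[0,0,-0.01],[0,0,0]],[[0,0,-0.03],[0,0,0]],[[0,0,-0.07],[0,0,0]],[[0,0,-0.12],[0,0,0]],[[0,0,-0.17],[0,0,0]]]' >/dev/null
python3 -m jog '[[[0,0,-0.03],[0,0,0]],[[0,0,-0.05],[0,0,0]],[[0,0,-0.05],[0,0,0]],[[0,0,-0.05],[0,0,0]]]'
python3 - <<'E'
from h import *
c=r.capture("side"); cv2.imwrite("pics/p6.png",cv2.resize(c["frame"][110:230,220:380],None,fx=4.5,fy=4.5,interpolation=cv2.INTER_CUBIC))
E
```

```text
eef_pos: [0.5961, -0.1034, 0.0158]
time: 30.28
eef_pos: [0.5965, -0.103, 0.0165]
tcp_rot: [0.994, -0.108, 0.001, 0.0]
wrist_force: [-1.2, 1.1, 5.2]
gripper_width: 0.571
grasp_force: 15.0
time: 31.03
eef_pos: [0.5959, -0.1031, 0.126]
tcp_rot: [0.994, -0.108, 0.0, 0.0]
wrist_force: [-0.6, 0.7, -0.5]
gripper_width: 0.565
grasp_force: 15.0
```

View pics/p6.png

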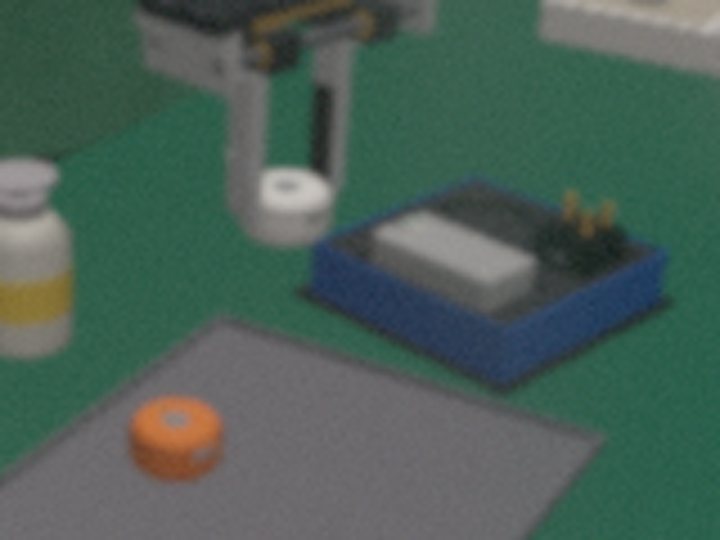

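The white case is held level at (290,205), and the black charger stands pins-up in the blue box. Moving over the round pocket.

```bash
python3 -m jog '[[[0.006,0.04,0],[0,0,0]],[[0.016,0.11,0],[0,0,0]],[[0.027,0.18,0],[0,0,0]],[[0.037,0.25,0],[0,0,0]],[[0.048,0.32,0],[0,0,0]]]' >/dev/null
python3 -m jog '[[[0.01,0.07,0],[0,0,0]],[[0.018,0.12,0],[0,0,0]],[[0.024,0.164,0],[0,0,0]],[[0.024,0.164,0],[0,0,0]],[[0.024,0.164,0],[0,0,0]]]'
python3 - <<'E'
from h import *
c=r.capture("top"); cv2.imwrite("pics/p7.png",cv2.resize(c["frame"][150:300,280:440],None,fx=4,fy=4,interpolation=cv2.INTER_CUBIC))
E
```

```text
time: 31.92
eef_pos: [0.5782, -0.3476, 0.1238]
tcp_rot: [0.994, -0.109, -0.002, -0.001]
wrist_force: [-0.7, -0.2, -0.8]
gripper_width: 0.569
grasp_force: 15.0
```

View pics/p7.png

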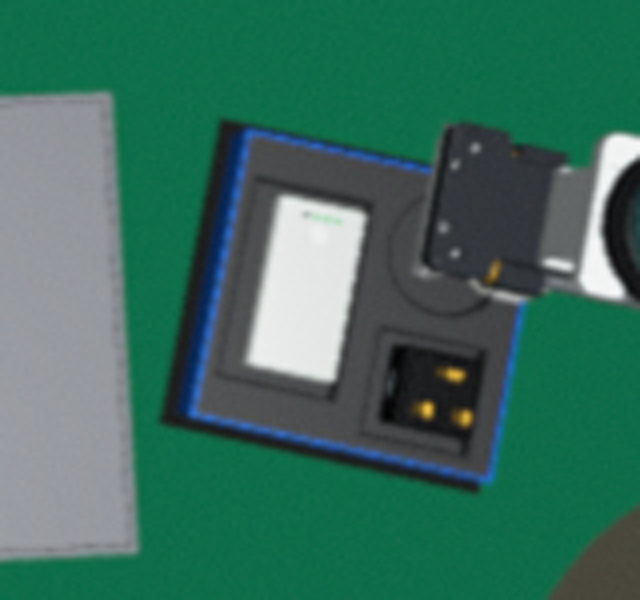

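The bank and black charger are seated, and the round pocket is centred around (447,255), under the held case. Lowering.

```bash
python3 -m jog '[[[0,0,0.03],[0,0,0]],[[0,0,0.07],[0,0,0]],[[0,0,0.1],[0,0,0]],[[0,0,0.125],[0,0,0]],[[0,0,0.14],[0,0,0]]]' >/dev/null
python3 -m jog '[[[0,0,0.006],[0,0,0]],[[0,0,0.012],[0,0,0]],[[0,0,0.018],[0,0,0]],[[0,0,0.023],[0,0,0]],[[0,0,0.023],[0,0,0]]]' |grep -E "eef|wrist"
python3 -m jog '[[[0,0,0.002],[0,0,0]],[[0,0,0.002],[0,0,0]],[[0,0,0.002],[0,0,0]]]'|grep -E "eef|wrist"
python3 -m jog '[[[0,0,0.001],[0,0,0]],[[0,0,0.002],[0,0,0]],[[0,0,0.002],[0,0,0]]]'|grep -E "eef|wrist"
```

```text
eef_pos: [0.5794, -0.3471, 0.0446]
wrist_force: [0.2, -0.6, -0.4]
eef_pos: [0.5795, -0.3473, 0.0438]
wrist_force: [0.3, -0.3, -0.3]
eef_pos: [0.5793, -0.3472, 0.0425]
wrist_force: [0.1, 1.2, -0.4]
```

```bash
python3 -m jog '[[[0,0,0.001],[0,0,0]],[[0,0,0.002],[0,0,0]],[[0,0,0.002],[0,0,0]]]'|grep -E "eef|wrist"
python3 -m jog '[[[0,0,0.001],[0,0,0]],[[0,0,0.001],[0,0,0]],[[0,0,0.001],[0,0,0]]]'|grep -E "eef|wrist"
```

```text
eef_pos: [0.5794, -0.3472, 0.0416]
wrist_force: [0.3, 1.3, -0.1]
eef_pos: [0.5794, -0.3472, 0.0415]
wrist_force: [-1.1, 0.9, 4.7]
```

```bash
python3 -m jog '[[[0,0,0],[0,0,0]],[[0,0,0],[0,0,0]],[[0,0,0],[0,0,0]],[[0,0,0],[0,0,0]]]' 0.67 | grep -E "width|grasp"
python3 -m jog '[[[0,0,-0.02],[0,0,0]],[[0,0,-0.06],[0,0,0]],[[0,0,-0.12],[0,0,0]],[[0,0,-0.19],[0,0,0]],[[0,0,-0.26],[0,0,0]]]' | grep -E eef
python3 -m jog '[[[-0.08,0,0],[0,0,0]],[[-0.16,0.03,0],[0,0,0]],[[-0.23,0.06,0],[0,0,0]],[[-0.3,0.09,0],[0,0,0]],[[-0.37,0.12,0],[0,0,0]]]' >/dev/null
python3 -m jog '[[[-0.06,0.05,0],[0,0,0]],[[-0.12,0.1,0],[0,0,0]],[[-0.17,0.15,0],[0,0,0]],[[-0.2,0.18,0],[0,0,0]],[[-0.2,0.18,0],[0,0,0]]]'
python3 - <<'E'
from h import *
c=r.capture("top"); W=world(c);H=W[...,2]*1000
cv2.imwrite("pics/p8.png",cv2.resize(c["frame"][110:310,50:430],None,fx=2.1,fy=2.1,interpolation=cv2.INTER_CUBIC))
for n,(x,y,q) in dict(navy=(550,344,18),wch=(535,262,18),grey=(560,-259,18),bch=(501,-330,18),case=(579,-347,18)).items():
    m=(abs(W[...,0]*1000-x)<q)&(abs(W[...,1]*1000-y)<q)&(H<64)
    A=np.c_[W[m][:,:2],np.ones(m.sum())]; print(n,np.linalg.lstsq(A,W[m][:,2],rcond=None)[0][:2].round(3),np.median(H[m]).round(1),m.sum())
c=r.capture("side"); cv2.imwrite("pics/p9.png",cv2.resize(c["frame"][130:340,100:400],None,fx=2.6,fy=2.6,interpolation=cv2.INTER_CUBIC))
E
```

```text
gripper_width: 0.668
grasp_force: 0.0
eef_pos: [0.579, -0.3469, 0.1725]
time: 35.38
eef_pos: [0.2656, -0.4349, 0.1719]
tcp_rot: [0.994, -0.11, -0.0, 0.001]
wrist_force: [0.8, -0.0, 0.3]
gripper_width: 0.669
grasp_force: 0.0
navy [ 0.002 -0.009] 53.7 259
wch [0.004 0.005] 57.5 268
grey [-0.008  0.008] 52.9 254
bch [-0.015 -0.002] 57.1 231
case [ 0.035 -0.02 ] 55.0 251
```

View pics/p8.png

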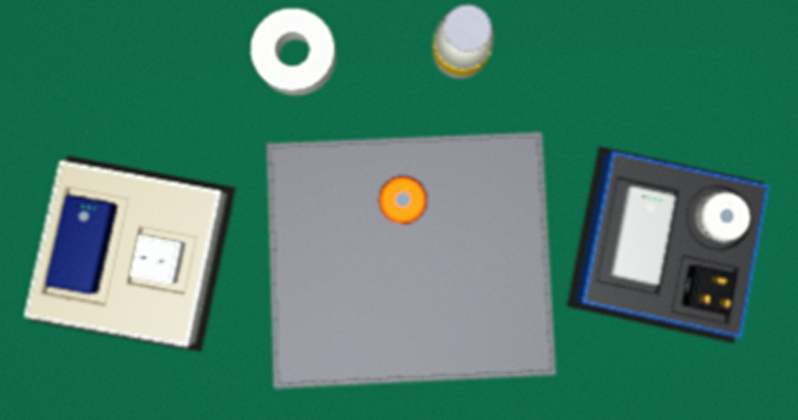

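View pics/p9.png

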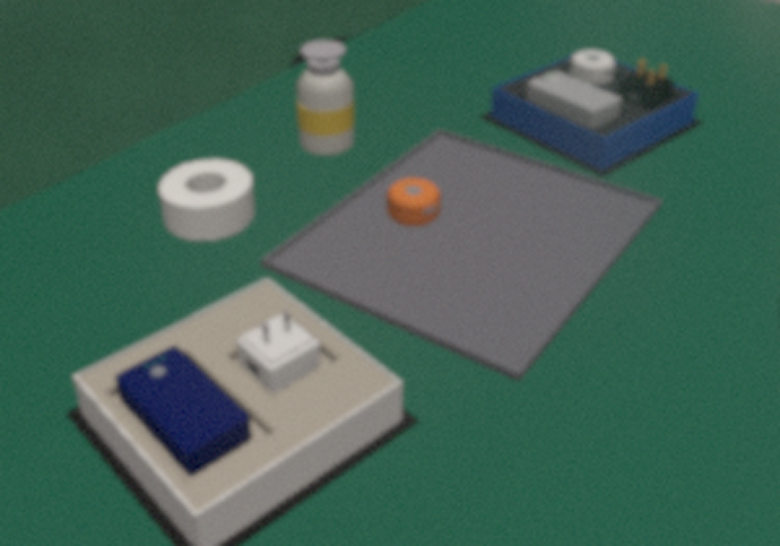

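All five pieces sit level in their pockets, with tops at the expected heights. The orange case, bottle and roll haven't moved.

```bash
python3 -c "
from rig import r
print(r.job_done())"
```

```text
the job is handed in; nothing more can be done
None
```

Both gift sets are made up and handed in at about 35 s of the 112 s allowed: all five pieces looked flat and fully in their pockets in the last pictures, with the orange case, pump bottle and label roll left in place.

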